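Load a clay cartridge into the bench extruder

ROBOT

A 6-joint arm with a two-finger parallel gripper is mounted at the origin on the work surface. World frame = base frame: x ahead of the robot, y to its left, z up, the work surface at z = 0. Lengths are in mm, angles in rad, forces in N, time in s.
With the tool pointing down it reaches from about 350 to 925 mm from the base axis. Payload 6.4 kg.
Tool frame: the origin (TCP) lies between the finger pads; the fingertips stand 17 mm ahead of it and the grasp point (between the pads) lies 2 mm behind it; z points along the fingers, y is the line along which they close (so a half turn about z gives the same grasp; the last joint's range is limited). The gripper opens to 94 mm and grips with 3 to 60 N. Pads are 16 mm wide; open, the fingers measure 119 mm over their backs; the gripper's body (75 mm by 177 mm) begins 78 mm behind the grasp point.
Start: joints at [-1.442, 0.245, 1.558, -0, 1.339, -0.174], TCP at [193.831, -620.438, 222.455] pointing down, gripper open.
Joint ranges: [-3.13, 3.13], [-1.02, 2.26], [0.13, 2.54], [-0.95, 4.09], [0.21, 2.88], [-2.74, 2.74]. Speed limits (rad/s): [2.57, 2.57, 3.14, 3.14, 3.14, 3.14].

INTERFACE

Orientations are given as a rotation vector (axis times angle).
In Python, from bench import sense, get_image, calibration, finish_job, boxes_of gives the robot as it stands. The module is installed in compiled form; this text tells all that it offers.
- The arm moves only by the tool jog_arm, never from a script. Its argument "commands" is a list that holds one entry, the list of rows, each a list of 5 numbers: the shift along the tool's x, y, z in units of 50 mm (1.0 is 50 mm), then the turn about the tool's z in rad, then the finger opening in mm, from 0 to 94. In form: [[[tx, ty, tz, yaw, hand], ...]]. A call has 1 to 12 rows; each row is the pose to reach, as a shift and turn from the pose commanded when the call began, along the tool's axes at that moment; what a row does not reach only later rows make up. A row lasts 1/8 s, in which the tool goes at most 62.5 mm and 10.7 degrees, less where a joint would pass 70% of its speed; a pose out of reach is approached as far as the arm can. A call with a gripper value outside its range is refused whole. The fingers move at their own pace and stop on an object; "squeeze" is the grip in N (left out, the last holds). Time passes only in rows, so rows that repeat a pose let the fingers close. It gives the time, the measured TCP pose, the force, the opening and the grip force at its end, in the units of the state.
- sense(): the state, without advancing time (a new reading comes with each control period).
- get_image(name): name is "scene" or "side" or "wrist"; returns the picture (384x512x3 uint8, red, green, blue); there is no depth.
- calibration(name): a dict with "fx", "fy", "cx", "cy" (pixels), "k1" (the pictures are not rectified: a ray, as slopes to the right and down, at radius r is drawn at 1 + k1 r^2 times it, then the intrinsics apply), "rvec" (rotation vector, rad) and "tvec" (3), from world to camera coordinates, as OpenCV has them; the wrist camera has in their place "hand_eye" (4x4, takes a point from camera to tool coordinates, whose origin is the TCP and whose axes are the flange's). Camera axes: x right, y down, z forward; pixel columns grow to the right and rows downward; lengths in mm; the calibration is good to about 2 mm. A picture is of the moment at which its call begins: read the wrist's pose just before it. calibration takes no time and is no camera call.
- finish_job(): hands the job in; it is judged then, once.
Trained networks look in the newest picture that a camera, given by its name, has taken for a name from the list of things; names that differ only in an ending like _2 or _b are one class to them, and where a whole thing is asked for, a point or a joint stands for the part that bears it (a point fixed in the world has none). Each returns a list of dicts, best first, with "confidence" (0 to 1); they miss things now and then, are a little off and sometimes report something else, mostly with a low value. They report only what shows in the picture. A call takes as long as a camera call.
- boxes_of(thing, camera): "rect" ([left, top, width, height] in pixels, round what is visible of it).
The state is a dict: "time_s": time; "joint_pos": joint angles; "joint_vel": joint speeds; "joint_torque": joint torques, N m; "ee_pos": TCP position; "tool_rot": TCP orientation; "contact_force": force on the tool from outside, world axes, zero at the start; "torque": the same for the moment, N m; "gripper_width": opening from 0.0 (shut) to 1.0 (fully open); "gripper_force": force on a finger pad.
Only numpy, scipy, OpenCV 4.12 (cv2) and the standard library are available. Lean on these libraries where they do the work, as an engineer would, in place of code of your own. Each camera call takes 0.05 s, during which the arm holds its last target. There are 200 camera calls.

TASK

Load the full, terracotta-coloured clay cartridge into the bench extruder: pull the red air plunger knob right out, put the cartridge's nozzle into the hole of the nose plate and press its tail down past the yellow sprung jaw until it snaps into the fork clip, then push the red knob fully home. Do not ram anything, and leave the empty white cartridge and the other things on the bench where they are.

Things in the scene. Friction and masses are not known exactly. Their poses are not given: they have to be found in the camera images.
- extruder: Bench clay extruder, fixed, pose varies. Origin under its base, z up. The cartridge lies along its y axis, 62 mm above the bench, nozzle towards +y, air plunger at the -y end. Blue base plate 110 x 245 x 12 mm (y -140 to +105), two steel tie rods along it at x -39 and 39, top z 29. Front rest: black block 36 mm wide, y 55 to 69, top z 44. Regulator at x 55 to 105, y -140 to -90, up to z 86.
- seat (a point): Point of the extruder (0, 7.5, 62 mm in its frame) where the cartridge's origin lies when loaded, its shoulder against the nose plate. Axes as the extruder's.
- nose_hole (a point): Centre of the round hole in the aluminium nose plate, on the face that looks to the cartridge (0, 85, 62 mm in the extruder's frame), axes as the extruder's. The hole, 31 mm wide, runs through the plate along +y. The plate is 86 mm wide, 12 mm thick and reaches 93 mm above the bench.
- clip (a point): Middle of the fork clip's floor (0, -38, 44 mm in the extruder's frame), axes as the extruder's. The clip is 22 mm long in y. On its -x side is a fixed steel tine, inner face at x -19 mm up to 44 mm above the floor, then flaring out to x -29 at 59 mm above it; on its +x side the yellow jaw. The loaded cartridge's tail sticks out 21 mm behind the clip (to y -70 mm).
- jaw_tip (a point): Inner edge of the yellow jaw's nose, over the clip. Shut, it lies at x 12, z 77 mm in the extruder's frame and overhangs the cartridge. Above it a lead-in ramp rises outwards to x 24, z 98 mm. Coming down, the cartridge meets the ramp when its axis at the clip is about 30 mm above its final height; let go there, it stays lying on ramp and tine.
- jaw (a joint): Swing of the yellow sprung jaw about its low pin along y, rad: 0 shut, grows as it is pushed out to +x (about 0.12 as the cartridge passes). It takes about 20 N down at the clip, or 16 N on the top of the tail just behind it; then the jaw snaps back over the cartridge. Pushed down by a grip at its middle, the cartridge turns in the fingers instead: let go and press from above, close to the clip.
- plunger (a joint): Air plunger along the extruder's y, m: 0 home (+y), 0.035 fully out (-y). A detent holds it at either end; about 7 N to leave it. Home, its 16 mm spigot stands 14 mm into the cartridge's tail, its 30 mm rubber flange 1 mm off the tail. Out, the spigot ends 177 mm from the nose plate: a cartridge (187 mm with nozzle) goes in only then, and only nozzle first with the tail held high.
- plunger_knob (a point): Middle of the plunger's red knob, 32 mm in diameter, 28 mm long, axis along the extruder's y, 62 mm above the bench. Home, it lies at y -157 mm in the extruder's frame, 24 mm behind the aluminium manifold block (y -133 to -113, 56 mm wide, 88 mm high); it moves with the plunger.
- full_cartridge: Full cartridge: terracotta tube with black nozzle and tail, 0.3 to 0.5 kg. Origin on its axis at mid-length, y along the axis to the nozzle (roll about y may be any). Tube 36 mm thick, 155 mm long; at +y a nozzle cone 32 mm long, 24 mm thick at the shoulder, 14 mm at the tip; the tail is an open socket, 24 mm wide, 22 mm deep. Starts in one of the rack's two places.
- empty_cartridge: Empty cartridge: white tube with blue nozzle and tail, same shape and origin. It stays in the rack.
- rack: Fixed wooden rack, 180 x 135 mm, origin under its middle. Two places, at x -50 and +50 mm, hold a cartridge along the rack's y, nozzle to +y, axis 52 mm above the bench, in V saddles 16 mm wide at y -45 and +45 mm that reach 17 mm either side of the axis.
- glaze_bottle: Grey glaze bottle with a white cap, 64 mm in diameter, 135 mm high, standing by. Origin under its base.
- green_cup: Green cup, 80 mm in diameter, 100 mm high, standing by. Origin under its base.
- mint_bowl: Mint-green bowl, 130 mm in diameter, 55 mm high, standing by. Origin under its base.

How it is judged (in metres and radians):
On the way, in this order (a step that is already met when the one before it is completed fails the run):
1. the red plunger knob is pulled right out (value of joint plunger above 0.032 m), for 0.2 s.
2. the full cartridge lies in the fork clip with its nozzle in the nose plate and the jaw shut over it, the plunger still out (z of full_cartridge in the frame of seat between -0.003 and 0.003 m and y of full_cartridge in the frame of seat above -0.014 m and x of full_cartridge in the frame of seat between -0.004 and 0.004 m and angle between the y axis of full_cartridge and the y axis of seat, either way round below 0.05 rad and value of joint jaw below 0.06 rad and value of joint plunger above 0.015 m), for 0.2 s.
At the end, for the whole second after the job is handed in: Full cartridge at rest in the extruder, nozzle in the nose plate (3 mm in height, 4 mm sideways and lengthways, 0.05 rad), jaw shut over it (under 0.06 rad), plunger home (within 3 mm); empty cartridge moved less than 20 mm, bottle, cup and bowl less than 30 mm (value of joint plunger below 0.003 m and z of full_cartridge in the frame of seat between -0.003 and 0.003 m and y of full_cartridge in the frame of seat between -0.004 and 0.003 m and x of full_cartridge in the frame of seat between -0.004 and 0.004 m and angle between the y axis of full_cartridge and the y axis of seat, either way round below 0.05 rad and value of joint jaw below 0.06 rad and linear speed of full_cartridge below 0.01 m/s and distance of empty_cartridge from where it was at the start of the episode below 0.02 m and distance of each of glaze_bottle, green_cup, mint_bowl from where it was at the start of the episode below 0.03 m); the robot touches nothing.
It fails at once if the empty cartridge is moved by more than 20 mm (distance of empty_cartridge from where it was at the start of the episode above 0.02 m).
It fails at once if the bottle, cup or bowl is moved by more than 30 mm (distance of any of glaze_bottle, green_cup, mint_bowl from where it was at the start of the episode above 0.03 m).
It fails at once if the cartridge is rammed against the extruder with more than 80 N (contact force between full_cartridge and extruder above 80 N).
It also fails if it takes over 67 s, if anything falls off the work surface, if the arm or the gripper's body presses on something with over 40 N, if the wrist force passes 120 N, or if a joint passes its speed limit or range.

## Working session

There is one attempt and no reset: what is moved stays moved. The work goes in short steps, Python scripts to look and compute and a tool call to move; the robot and the scene stay as the last step left them, time stands still between calls to the robot, and variables do not carry over. Pictures are saved under pics/ and viewed, at most 10 in all, crops included, and the job is handed in when it is done.

Besides the shell and the picture viewer there is one more tool, called by a JSON object that holds its "op" and its "data", one argument or row to a line. jog_arm: Moves the arm, as the interface text tells. Its arguments: {"type":"object","properties":{"commands":{"type":"array"},"squeeze":{"type":"number"}},"required":["commands"]}

```bash
mkdir -p pics; cat > h.py <<'E'
import numpy as np, cv2
from bench import *
from scipy.spatial.transform import Rotation as R
def cam(name,s=None):
    c=calibration(name)
    if name=="wrist":
        s=s or sense(); H=np.array(c["hand_eye"]); Rt=R.from_rotvec(s["tool_rot"]).as_matrix()
        Rc=Rt@H[:3,:3]; o=Rt@H[:3,3]+np.array(s["ee_pos"])
    else:
        Rw=R.from_rotvec(c["rvec"]).as_matrix(); Rc=Rw.T; o=-Rw.T@np.array(c["tvec"])
    return c,Rc,o
def ray(C,u,v):
    c,Rc,o=C; K=np.array([[c["fx"],0,c["cx"]],[0,c["fy"],c["cy"]],[0,0,1]])
    x,y=((u-c["cx"])/c["fx"],(v-c["cy"])/c["fy"]); X,Y=x,y
    for _ in range(20):
        f=1+c["k1"]*(X*X+Y*Y); X,Y=x/f,y/f
    return o,Rc@np.array([X,Y,1.])
def onz(C,u,v,z):
    o,d=ray(C,u,v); return o+d*(z-o[2])/d[2]
def proj(C,P):
    c,Rc,o=C; p=(np.atleast_2d(P)-o)@Rc; x=p[:,:2]/p[:,2:]; f=1+c["k1"]*(x**2).sum(1,keepdims=True)
    return x*f*[c["fx"],c["fy"]]+[c["cx"],c["cy"]]
def save(n,im): cv2.imwrite("pics/"+n+".png",cv2.cvtColor(im,cv2.COLOR_RGB2BGR))
E
python3 - <<'E'
from h import *
for n in ["scene","side","wrist"]:
    im=get_image(n); save(n+"0",im); C=cam(n); print(n,C[2].round(),C[1].round(2).tolist(),C[0]["fx"],C[0]["k1"])
    if n!="wrist":
        for t in ["extruder","full_cartridge","empty_cartridge","plunger_knob","rack","jaw","nose_hole"]:
            print(t,[(np.round(b["rect"]).tolist(),round(b["confidence"],2)) for b in boxes_of(t,n)[:2]])
a,b=[cv2.imread(f"pics/{n}0.png") for n in ("scene","side")]
cv2.imwrite("pics/c0.png",cv2.resize(np.vstack([a,b]),(800,1200))[:,:]) 
E
```

```text
scene [1330.  140.  668.] [[-0.1, 0.62, -0.78], [0.99, 0.06, -0.08], [-0.01, -0.78, -0.62]] 348.7957383507874 -0.02295037587111338
extruder [([235.0, 171.0, 99.0, 57.0], 0.81), ([231.0, 182.0, 45.0, 15.0], 0.51)]
full_cartridge [([124.0, 159.0, 48.0, 20.0], 0.82)]
empty_cartridge [([104.0, 175.0, 58.0, 20.0], 0.73), ([125.0, 161.0, 49.0, 18.0], 0.35)]
plunger_knob [([233.0, 183.0, 40.0, 14.0], 0.78), ([136.0, 216.0, 36.0, 47.0], 0.26)]
rack [([102.0, 174.0, 71.0, 43.0], 0.77)]
jaw [([278.0, 186.0, 8.0, 16.0], 0.68)]
nose_hole [([234.0, 173.0, 101.0, 55.0], 0.59)]
side [  87.  825. 1019.] [[-0.82, -0.4, 0.41], [-0.57, 0.58, -0.59], [-0.0, -0.71, -0.7]] 469.986907027844 -0.04238483140965922
extruder [([226.0, 186.0, 78.0, 97.0], 0.67)]
full_cartridge [([350.0, 145.0, 38.0, 31.0], 0.78), ([223.0, 188.0, 82.0, 94.0], 0.45)]
empty_cartridge [([318.0, 130.0, 42.0, 32.0], 0.95)]
plunger_knob [([270.0, 194.0, 31.0, 30.0], 0.53), ([223.0, 188.0, 84.0, 98.0], 0.5)]
rack [([326.0, 142.0, 61.0, 39.0], 0.58)]
jaw []
nose_hole [([223.0, 184.0, 83.0, 102.0], 0.96)]
wrist [ 257. -600.  385.] [[0.3, -0.93, -0.22], [-0.95, -0.29, -0.07], [0.0, 0.23, -0.97]] 322.68777703977383 0.027311605867909972
```

View pics/scene0.png

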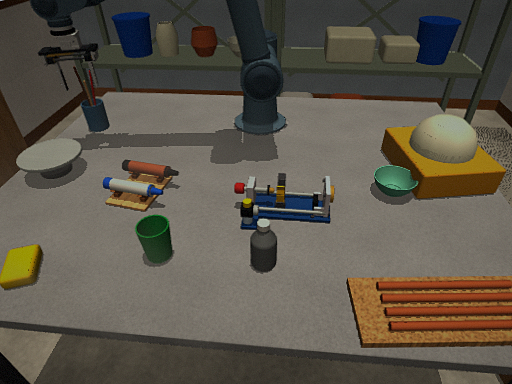

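View pics/side0.png

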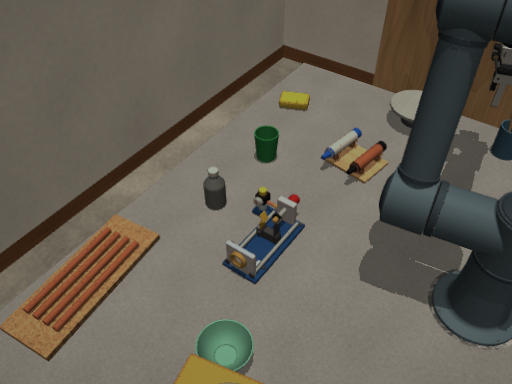

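The scene shows the extruder with its red knob at (239,188) and nose plate at about (328,190). The full cartridge is in the rear rack place, from (125,165) to (177,173), and the white one lies in front of it.

```bash
python3 - <<'E'
from h import *
C=cam("scene");S=cam("side")
f=lambda c,u,v,z:print((u,v),onz(c,u,v,z).round())
print("knob");f(C,239,188,62);f(S,294,200,62)
print("nose plate top corners(side)");[f(S,u,v,93) for u,v in((227,246),(257,263))]
print("base corners side");[f(S,u,v,12) for u,v in((254,277),(305,228),(225,262))]
print("base corners scene");[f(C,u,v,12) for u,v in((242,226),(330,219))]
print("full: tail,nozzle scene");f(C,126,167,52);f(C,177,173,52)
print("side");f(S,384,147,52);f(S,350,171,52)
E
```

```text
knob
(239, 188) [544.  -5.  62.]
(294, 200) [539.  -7.  62.]
nose plate top corners(side)
(227, 246) [578. 255.  93.]
(257, 263) [485. 255.  93.]
base corners side
(254, 277) [501. 247.  12.]
(305, 228) [478.  27.  12.]
(225, 262) [592. 251.  12.]
base corners scene
(242, 226) [648.  17.  12.]
(330, 219) [597. 257.  12.]
full: tail,nozzle scene
(126, 167) [ 454. -383.   52.]
(177, 173) [ 472. -210.   52.]
side
(384, 147) [ 429. -389.   52.]
(350, 171) [ 467. -220.   52.]
```

```bash
cat >> h.py <<'E'
def go(*targets):
    """targets: (x,y,z,heading of tool y in world, rad, or None) -> rows' tx ty tz yaw from present pose"""
    s=sense(); M=R.from_rotvec(s["tool_rot"]).as_matrix(); h0=np.arctan2(M[1,1],M[0,1])
    for t in targets:
        d=M.T@(np.array(t[:3])-s["ee_pos"])/50
        y=0 if t[3] is None else -((t[3]-h0+np.pi/2)%np.pi-np.pi/2)
        print(t,d.round(3).tolist(),round(y,3))
E
python3 - <<'E'
from h import *
s=sense();print(R.from_rotvec(s["tool_rot"]).as_matrix().round(3).tolist(),s["time_s"]);print(np.round(calibration("wrist")["hand_eye"],2).tolist())
go((541,40,330,0),(541,100,330,0))
E
```

```text
[[0.955, 0.298, -0.0], [0.298, -0.955, -0.0], [-0.0, 0.0, -1.0]] 0.85
[[-0.0, -0.97, -0.23, 66.71], [1.0, -0.0, -0.0, -0.67], [-0.0, -0.23, 0.97, -162.17], [0.0, 0.0, 0.0, 1.0]]
(541, 40, 330, 0) [10.566, -10.537, -2.151] -1.268
(541, 100, 330, 0) [10.924, -11.683, -2.151] -1.268
```

```bash
python3 - <<'E'
from h import *
go((455,-270,280,0))
E
```

```text
(455, -270, 280, 0) [7.076, -5.132, -1.151] -1.268
```

{"op": "jog_arm", "data": {
  "commands": [
    [[7.08,-5.13,-1.15,-1.27,94],[7.08,-5.13,-1.15,-1.27,94],[7.08,-5.13,-1.15,-1.27,94],[7.08,-5.13,-1.15,-1.27,94],[7.08,-5.13,-1.15,-1.27,94],[7.08,-5.13,-1.15,-1.27,94],[7.08,-5.13,-1.15,-1.27,94],[7.08,-5.13,-1.15,-1.27,94],[7.08,-5.13,-1.15,-1.27,94],[7.08,-5.13,-1.15,-1.27,94]]
  ],
  "squeeze": 15
}}

```text
time_s: 2.1
ee_pos: [454.4, -271.1, 279.5]
tool_rot: [-2.221, -2.22, 0.0]
contact_force: [-0.1, 0.3, 0.3]
gripper_width: 1.002
gripper_force: 0.0
```

```bash
python3 - <<'E'
from h import *
s=sense();im=get_image("wrist");save("w1",im);print(s["ee_pos"],s["time_s"],s["joint_pos"])
import pickle;pickle.dump(s,open("s1.pkl","wb"))
for t in ["full_cartridge","empty_cartridge","rack"]:
    print(t,[(np.round(b["rect"]).tolist(),round(b["confidence"],2)) for b in boxes_of(t,"wrist")[:2]])
go((541,153,330,0))
E
```

```text
[ 454.43614297 -271.12789152  279.53194916] 2.1 [-7.52232534e-01 -8.48987581e-02  1.80345886e+00 -2.51047046e-04
  1.42375627e+00 -7.51768844e-01]
full_cartridge [([234.0, 120.0, 50.0, 154.0], 0.91)]
empty_cartridge [([307.0, 138.0, 56.0, 153.0], 0.64)]
rack [([219.0, 150.0, 148.0, 116.0], 0.77)]
(541, 153, 330, 0) [8.479, 1.727, -1.004] -0.0
```

View pics/w1.png

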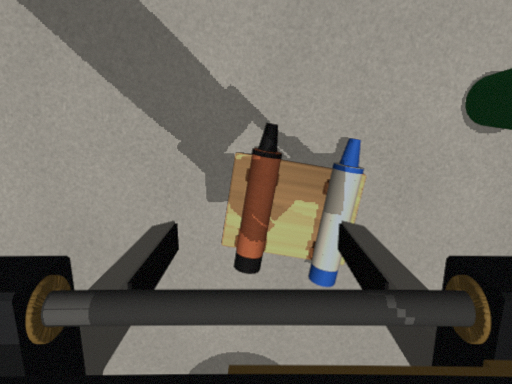

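The wrist view shows the full cartridge with its tail at about (248,268) and its tip at (272,126). The white one is from (323,280) to (353,140).

{"op": "jog_arm", "data": {
  "commands": [
    [[8.48,1.73,-1.0,0,94],[8.48,1.73,-1.0,0,94],[8.48,1.73,-1.0,0,94],[8.48,1.73,-1.0,0,94],[8.48,1.73,-1.0,0,94],[8.48,1.73,-1.0,0,94],[8.48,1.73,-1.0,0,94],[8.48,1.73,-1.0,0,94],[8.48,1.73,-1.0,0,94],[8.48,1.73,-1.0,0,94]]
  ]
}}

```text
time_s: 3.55
ee_pos: [540.9, 152.6, 329.7]
tool_rot: [-2.222, -2.221, 0.001]
contact_force: [1.2, 0.8, 0.5]
gripper_width: 0.998
gripper_force: 0.0
```

```bash
python3 - <<'E'
from h import *
s=sense();im=get_image("wrist");save("w2",cv2.resize(im,(800,600),interpolation=cv2.INTER_CUBIC));print(s["ee_pos"],s["time_s"])
import pickle;pickle.dump(s,open("s2.pkl","wb"))
for t in ["extruder","plunger_knob","jaw"]:
    print(t,[(np.round(b["rect"]).tolist(),round(b["confidence"],2)) for b in boxes_of(t,"wrist")[:2]])
C=cam("wrist",pickle.load(open("s1.pkl","rb")))
for u,v in((248,268),(272,126),(256,228),(266,152)):print(onz(C,u,v,52).round(1))
E
```

```text
[540.85020175 152.61906093 329.65560492] 3.55
extruder []
plunger_knob [([250.0, 209.0, 18.0, 81.0], 0.56)]
jaw [([271.0, 186.0, 14.0, 25.0], 0.75), ([222.0, 85.0, 109.0, 204.0], 0.33)]
[ 440.6 -394.3   52. ]
[ 470.4 -212.3   52. ]
[ 451.2 -339.1   52. ]
[ 463.5 -242.8   52. ]
```

View pics/w2.png

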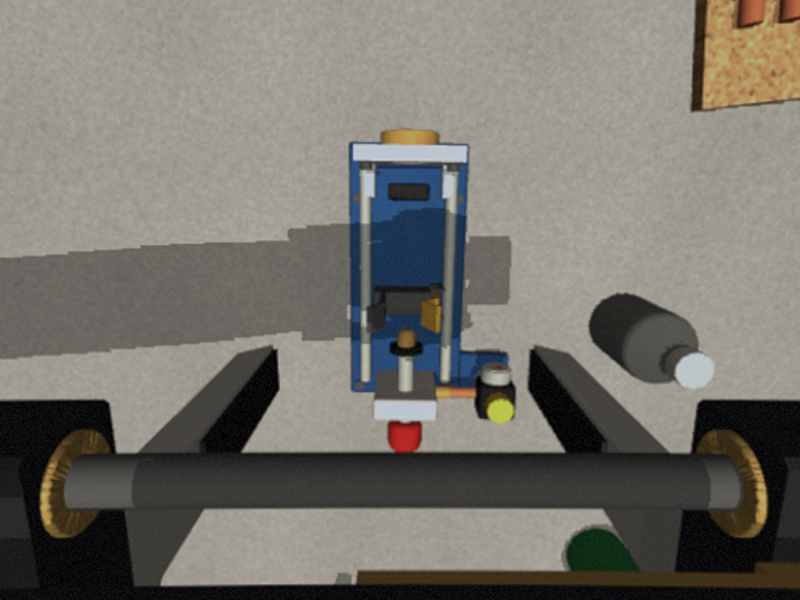

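The view shows the extruder: nose plate top at (350–467, 144–162), manifold top at (376–436, 402–418), red knob at (404,436), and jaw at (430,315). I fit its pose from these.

```bash
cat > fit.py <<'E'
from h import *
import pickle
from scipy.optimize import least_squares
def fit(C,obs,x0):
    P=np.array([o[2:] for o in obs],float); q=np.array([o[:2] for o in obs],float)
    T=lambda p:np.c_[P[:,0]*np.cos(p[2])-P[:,1]*np.sin(p[2])+p[0],P[:,0]*np.sin(p[2])+P[:,1]*np.cos(p[2])+p[1],P[:,2]]
    r=least_squares(lambda p:(proj(C,T(p))-q).ravel(),x0,x_scale=[10,10,.05],loss="soft_l1"); return r.x,r.fun.reshape(-1,2)
E
python3 - <<'E'
from fit import *
C=cam("wrist",pickle.load(open("s2.pkl","rb")))
o=[(353,391,-55,-140,12),(376,402,-28,-113,88),(436,402,28,-113,88),(376,418,-28,-133,88),(436,418,28,-133,88),(350,144,-43,97,93),(467,143,43,97,93),(353,162,-43,85,93),(468,162,43,85,93),(389,183,-18,69,44),(428,183,18,69,44),(389,199,-18,55,44),(428,199,18,55,44)]
o=[(a/1.5625,b/1.5625,*c) for a,b,*c in o]
p,f=fit(C,o,[540,155,.0]);print(p.round(3));print(f.round(1).tolist())
x,y,w=p;E=lambda a,b,z:(round(x+a*np.cos(w)-b*np.sin(w),1),round(y+a*np.sin(w)+b*np.cos(w),1),z)
print("knob",E(0,-157,62),"nose",E(0,85,62))
go((*E(0,-157,140),w),(*E(0,-157,62),w),(*E(0,-196,62),w))
E
```

```text
[ 5.44544e+02  1.52831e+02 -8.00000e-03]
[[-0.4, 1.5], [-0.9, -1.4], [2.3, -1.1], [-0.8, 2.1], [2.0, 2.3], [1.6, -0.2], [-0.2, 0.9], [-0.1, -1.1], [-1.2, -0.6], [-0.8, -0.3], [0.9, -0.1], [-0.8, 0.1], [0.7, 0.3]]
knob (np.float64(543.3), np.float64(-4.2), 62) nose (np.float64(545.2), np.float64(237.8), 62)
(np.float64(543.3), np.float64(-4.2), 140, np.float64(-0.007990601621467686)) [-3.147, 0.047, 3.799] 0.008
(np.float64(543.3), np.float64(-4.2), 62, np.float64(-0.007990601621467686)) [-3.147, 0.047, 5.359] 0.008
(np.float64(543.0), np.float64(-43.2), 62, np.float64(-0.007990601621467686)) [-3.927, 0.04, 5.359] 0.008
```

{"op": "jog_arm", "data": {
  "commands": [
    [[-3.19,0.05,3.4,0,80],[-3.19,0.05,3.4,0,80],[-3.19,0.05,3.4,0,80],[-3.19,0.05,3.4,0,80],[-3.19,0.05,3.4,0,80],[-3.19,0.05,4.5,0,80],[-3.19,0.05,5.36,0,80],[-3.19,0.05,5.36,0,80],[-3.19,0.05,5.36,0,30],[-3.19,0.05,5.36,0,20],[-3.19,0.05,5.36,0,20],[-3.19,0.05,5.36,0,20]]
  ],
  "squeeze": 25
}}

```text
time_s: 5.25
ee_pos: [544.2, -5.5, 62.8]
tool_rot: [2.218, 2.223, 0.001]
contact_force: [0.0, 0.7, 0.3]
gripper_width: 0.461
gripper_force: 0.0
```

{"op": "jog_arm", "data": {
  "commands": [
    [[0,0,0,0,20],[0,0,0,0,20],[0,0,0,0,20],[-0.2,0,0,0,20],[-0.4,0,0,0,20],[-0.6,0,0,0,20],[-0.76,0,0,0,20],[-0.76,0,0,0,20]]
  ],
  "squeeze": 30
}}

```text
time_s: 6.25
ee_pos: [541.4, -40.7, 61.8]
tool_rot: [-2.215, -2.215, -0.0]
contact_force: [-7.7, 10.3, 10.0]
gripper_width: 0.328
gripper_force: 30.0
```

{"op": "jog_arm", "data": {
  "commands": [
    [[0,0,0,0,60],[0,0,0,0,60],[0,0,0,0,60],[0,0,-1.5,0,70],[0,0,-2.6,0,70],[1.2,0,-3.6,0,70],[2.4,0,-3.6,0,70],[3.1,0,-3.6,0,70],[3.1,0,-3.6,0,94],[3.1,0,-3.6,0,94],[3.1,0,-3.6,0,94]]
  ]
}}

```text
time_s: 7.62
ee_pos: [543.5, 110.4, 241.6]
tool_rot: [-2.221, -2.221, 0.001]
contact_force: [-0.7, 0.3, -0.2]
gripper_width: 0.992
gripper_force: 0.0
```

```bash
python3 - <<'E'
from h import *
s=sense();im=get_image("wrist");save("w3",cv2.resize(im,(800,600),interpolation=cv2.INTER_CUBIC));print(s["ee_pos"],s["time_s"])
import pickle;pickle.dump(s,open("s3.pkl","wb"))
E
```

```text
[543.54457758 110.39236939 241.63368493] 7.625
```

View pics/w3.png

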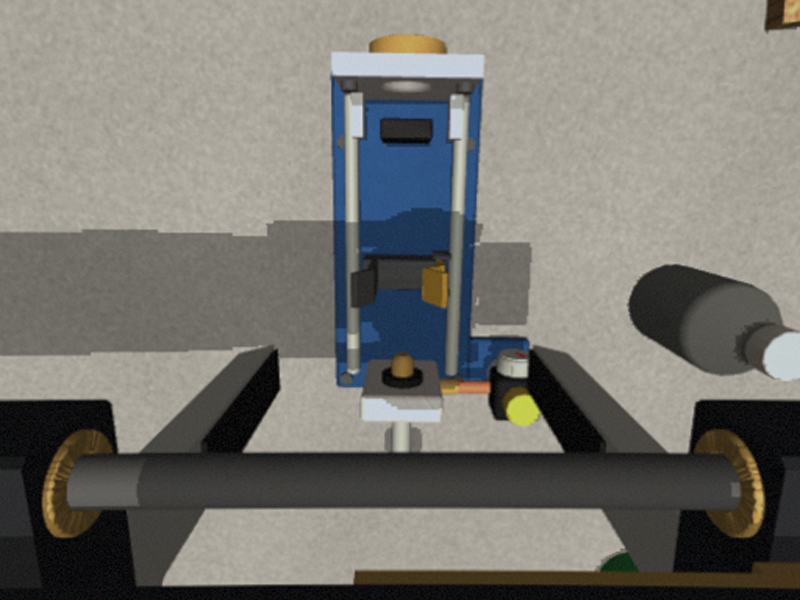

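The plunger is out, with the spigot drawn back to (402,365). The nose plate and its hole show at (407,86), the rest at (406,130), and the jaw at (436,283).

```bash
python3 - <<'E'
from fit import *
C=cam("wrist",pickle.load(open("s3.pkl","rb")))
o=[(361,400,-28,-113,88),(441,400,28,-113,88),(361,420,-28,-133,88),(441,419,28,-133,88),(331,54,-43,97,93),(484,54,43,97,93),(331,78,-43,85,93),(484,78,43,85,93),(381,119,-18,69,44),(432,119,18,69,44),(380,138,-18,55,44),(433,138,18,55,44),(336,386,-55,-140,12)]
o=[(a/1.5625,b/1.5625,*c) for a,b,*c in o]
p,f=fit(C,o,[540,155,.0]);print(p.round(3));print(f.round(1).tolist())
C1=cam("wrist",pickle.load(open("s1.pkl","rb")))
# full cartridge: tail end / shoulder / tip  (visible outline at axis height)
o=[(248,262,0,-77.5,52),(272,126,0,109.5,52),(266.5,152,0,77.5,52),(279,154,18,77.5,52),(254,150,-18,77.5,52),(261,267,18,-77.5,52),(236,263,-18,-77.5,52)]
p,f=fit(C1,o,[456,-305,-.15]);print(p.round(3));print(f.round(1).tolist())
x,y,w=p;E=lambda a,b,z:(round(x+a*np.cos(w)-b*np.sin(w),1),round(y+a*np.sin(w)+b*np.cos(w),1),z)
go((*E(0,-20,150),w),(*E(0,-20,54),w))
E
```

```text
[ 5.44016e+02  1.52355e+02 -1.70000e-02]
[[-0.4, -2.5], [1.7, -1.7], [-0.3, 2.3], [1.0, 3.7], [0.2, -1.1], [0.1, 0.6], [0.5, -1.5], [-0.7, 0.1], [-1.0, -0.9], [0.7, -0.3], [-0.4, 1.0], [-0.3, 1.6], [-0.3, 1.7]]
[ 4.52758e+02 -3.18588e+02 -1.59000e-01]
[[-0.1, 6.6], [-0.3, -1.6], [0.8, -0.6], [3.0, -0.3], [-1.5, -1.0], [0.5, 3.6], [-1.7, 3.6]]
(np.float64(449.6), np.float64(-338.3), 150, np.float64(-0.15903925037447705)) [-8.973, -1.879, 1.836] 0.159
(np.float64(449.6), np.float64(-338.3), 54, np.float64(-0.15903925037447705)) [-8.973, -1.878, 3.756] 0.159
```

{"op": "jog_arm", "data": {
  "commands": [
    [[-8.96,-1.87,1.8,0.16,80],[-8.96,-1.87,1.8,0.16,80],[-8.96,-1.87,1.8,0.16,80],[-8.96,-1.87,1.8,0.16,80],[-8.96,-1.87,1.8,0.16,80],[-8.96,-1.87,1.8,0.16,80],[-8.96,-1.87,1.8,0.16,80],[-8.96,-1.87,1.8,0.16,80],[-8.96,-1.87,1.8,0.16,80],[-8.96,-1.87,1.8,0.16,80],[-8.96,-1.87,1.8,0.16,80],[-8.96,-1.87,1.8,0.16,80]]
  ],
  "squeeze": 20
}}

```text
time_s: 9.18
ee_pos: [451.3, -335.7, 152.3]
tool_rot: [2.388, 2.041, 0.0]
contact_force: [0.3, 1.0, -0.5]
gripper_width: 0.857
gripper_force: 0.0
```

```bash
python3 - <<'E'
from h import *
s=sense();im=get_image("wrist");save("w4",cv2.resize(im,(800,600),interpolation=cv2.INTER_CUBIC));print(s["ee_pos"],s["time_s"],s["tool_rot"])
import pickle;pickle.dump(s,open("s4.pkl","wb"))
w=-.159;go((450,-336,50,w))
E
```

```text
[ 451.27511642 -335.73336035  152.26603648] 9.175 [2.38807132e+00 2.04063338e+00 9.61157016e-05]
(450, -336, 50, -0.159) [-0.006, -0.024, 2.044] 0.002
```

View pics/w4.png

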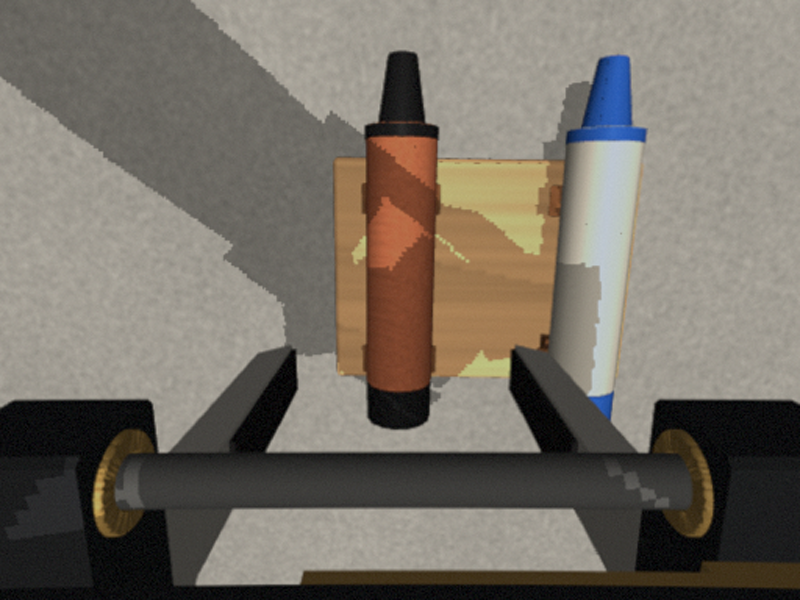

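The tube's axis is at column 401, parallel to the tool. The tip is at row 52, the shoulder at 125 and the tail end at about 427, so I can go straight down.

{"op": "jog_arm", "data": {
  "commands": [
    [[0,0,1.2,0,80],[0,0,2.05,0,80],[0,0,2.05,0,80],[0,0,2.05,0,50],[0,0,2.05,0,30],[0,0,2.05,0,25],[0,0,2.05,0,25],[0,0,2.05,0,25],[0,0,2.05,0,25]]
  ],
  "squeeze": 20
}}

```text
time_s: 10.35
ee_pos: [449.2, -336.4, 49.7]
tool_rot: [-2.386, -2.038, 0.004]
contact_force: [-8.2, 0.9, 6.2]
gripper_width: 0.373
gripper_force: 20.0
```

```bash
python3 - <<'E'
from h import *
import pickle
s=pickle.load(open("s4.pkl","rb"));C=cam("wrist",s);M=R.from_rotvec(s["tool_rot"]).as_matrix()
for n,v,a,z in(("tip",52,109.5,54),("shoulder",124,77.5,65),("tail",427,-77.5,40),("tail",427,-77.5,52)):
    q=M.T@(onz(C,401/1.5625,v/1.5625,z)-s["ee_pos"]);print(n,q.round(1),"origin at tool x",round(q[0]-a,1))
E
```

```text
tip [128.1  -1.6  98.2] origin at tool x 18.6
shoulder [95.  -1.6 87.2] origin at tool x 17.5
tail [-72.2  -1.9 112.3] origin at tool x 5.3
tail [-66.1  -1.9 100.3] origin at tool x 11.4
```

{"op": "jog_arm", "data": {
  "commands": [
    [[0,0,-0.4,0,25],[0,0,-0.9,0,25],[0,0,-1.6,0,25],[0,0,-2.4,0,25],[0,0,-2.4,0,25]]
  ],
  "squeeze": 12
}}

```text
time_s: 10.98
ee_pos: [452.7, -338.3, 173.5]
tool_rot: [2.383, 2.034, 0.001]
contact_force: [0.6, -0.4, -3.8]
gripper_width: 0.38
gripper_force: 12.0
```

```bash
python3 - <<'E'
from h import *
import pickle
s=sense();im=get_image("wrist");save("w5",cv2.resize(im,(800,600),interpolation=cv2.INTER_CUBIC));print(s["ee_pos"],s["time_s"],s["tool_rot"],s["gripper_width"],s["contact_force"],s["torque"])
E
```

```text
[ 452.68908904 -338.26865832  173.51294024] 10.975 [2.38315332e+00 2.03394035e+00 6.12212171e-04] 0.38022141489260536 [ 0.56610434 -0.42158861 -3.78041519] [-0.08814831 -0.09201454  0.01402438]
```

View pics/w5.png

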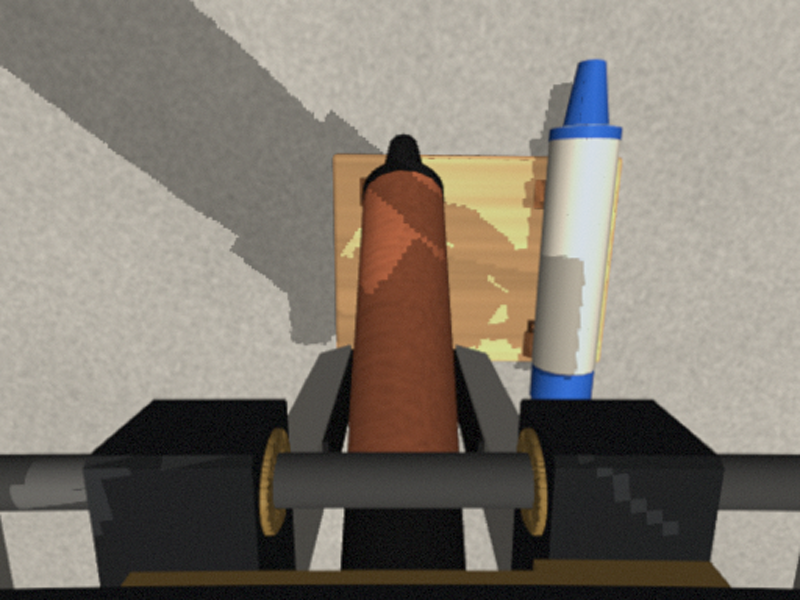

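The nose droops strongly: shoulder at (403,172), tip at about (403,140). I compute the tilt.

```bash
python3 - <<'E'
from h import *
s=sense();C=cam("wrist",s);M=R.from_rotvec(s["tool_rot"]).as_matrix();e=np.array(s["ee_pos"])
for th in np.arange(.2,1.3,.1):
    c,sn=np.cos(th),np.sin(th); f=lambda a,h:e+M@np.array([a*c+h*sn*1.0,0,a*sn-h*c-2])
    print(th.round(1),"tip top",(proj(C,f(127.5,7))*1.5625).round().tolist(),"sh top",(proj(C,f(95.5,18))*1.5625).round().tolist())
E
```

```text
0.2 tip top [[405.0, -9.0]] sh top [[405.0, 82.0]]
0.3 tip top [[405.0, 13.0]] sh top [[405.0, 90.0]]
0.4 tip top [[405.0, 36.0]] sh top [[405.0, 100.0]]
0.5 tip top [[405.0, 59.0]] sh top [[405.0, 112.0]]
0.6 tip top [[405.0, 81.0]] sh top [[405.0, 126.0]]
0.7 tip top [[405.0, 104.0]] sh top [[405.0, 140.0]]
0.8 tip top [[404.0, 126.0]] sh top [[405.0, 155.0]]
0.9 tip top [[404.0, 148.0]] sh top [[405.0, 171.0]]
1.0 tip top [[404.0, 170.0]] sh top [[405.0, 187.0]]
1.1 tip top [[404.0, 192.0]] sh top [[405.0, 203.0]]
1.2 tip top [[404.0, 213.0]] sh top [[404.0, 220.0]]
```

{"op": "jog_arm", "data": {
  "commands": [
    [[0.5,-0.15,0,-0.03,25],[1.3,-0.4,0,-0.07,25],[2.2,-0.7,0,-0.11,25],[3.0,-0.9,0,-0.14,25],[3.25,-0.99,0,-0.14,25],[3.25,-0.99,0.6,-0.14,25],[3.25,-0.99,0.9,-0.14,25]]
  ],
  "squeeze": 30
}}

```text
time_s: 11.9
ee_pos: [426.2, -167.6, 121.9]
tool_rot: [-2.239, -2.198, 0.001]
contact_force: [0.8, -0.4, -3.5]
gripper_width: 0.376
gripper_force: 30.0
```

{"op": "jog_arm", "data": {
  "commands": [
    [[0,0,0.2,0,25],[0,0,0.4,0,25],[0,0,0.6,0,25],[0,0,0.8,0,25],[0,0,1.0,0,25],[0,0,1.2,0,25],[0,0,1.4,0,25],[0,0,1.55,0,25],[0,0,1.7,0,25],[0,0,1.7,0,25]]
  ],
  "squeeze": 15
}}

```text
time_s: 13.15
ee_pos: [427.1, -167.7, 38.7]
tool_rot: [-2.24, -2.2, -0.0]
contact_force: [-1.3, 0.4, -1.6]
gripper_width: 0.38
gripper_force: 15.0
```

{"op": "jog_arm", "data": {
  "commands": [
    [[0,0,-0.12,0,25],[0,0,-0.24,0,25],[0,0,-0.36,0,25],[0,0,-0.47,0,25],[0,0,-0.47,0,25],[0,0,-0.47,0,25]]
  ],
  "squeeze": 10
}}

```text
time_s: 13.9
ee_pos: [427.6, -168.4, 63.0]
tool_rot: [2.241, 2.201, 0.0]
contact_force: [0.2, -0.0, -3.3]
gripper_width: 0.378
gripper_force: 10.0
```

{"op": "jog_arm", "data": {
  "commands": [
    [[0,0,-0.47,0,25],[0,0,-0.6,0,25],[0,0,-1.0,0,25],[0,0,-1.4,0,25],[0,0,-1.8,0,25],[0,0,-1.8,0,25]]
  ],
  "squeeze": 50
}}

```text
time_s: 14.65
ee_pos: [428.3, -168.8, 153.9]
tool_rot: [2.239, 2.199, 0.001]
contact_force: [-0.5, -0.1, -4.0]
gripper_width: 0.373
gripper_force: 50.0
```

```bash
cat > tilt.py <<'E'
from h import *
import sys
s=sense();im=get_image("wrist");big=cv2.resize(im,(800,600),interpolation=cv2.INTER_CUBIC);save(sys.argv[1],big[:480,200:620]);print(s["ee_pos"],s["time_s"],s["contact_force"])
C=cam("wrist",s);M=R.from_rotvec(s["tool_rot"]).as_matrix();e=np.array(s["ee_pos"])
for th in np.arange(.1,1.2,.1):
    c,sn=np.cos(th),np.sin(th); f=lambda a,h:e+M@np.array([a*c+h*sn*1.0,0,a*sn-h*c-2])
    print(th.round(1),"tip top",(proj(C,f(127.5,7))*1.5625).round().tolist(),"sh top",(proj(C,f(95.5,18))*1.5625).round().tolist())
E
python3 tilt.py w6
```

```text
[ 428.32721338 -168.84143142  153.87003053] 14.65 [-0.45470482 -0.09189132 -3.97842683]
0.1 tip top [[405.0, -29.0]] sh top [[405.0, 77.0]]
0.2 tip top [[405.0, -8.0]] sh top [[405.0, 82.0]]
0.3 tip top [[405.0, 14.0]] sh top [[405.0, 90.0]]
0.4 tip top [[405.0, 36.0]] sh top [[405.0, 101.0]]
0.5 tip top [[405.0, 59.0]] sh top [[405.0, 113.0]]
0.6 tip top [[404.0, 82.0]] sh top [[405.0, 126.0]]
0.7 tip top [[404.0, 104.0]] sh top [[405.0, 140.0]]
0.8 tip top [[404.0, 126.0]] sh top [[405.0, 155.0]]
0.9 tip top [[404.0, 148.0]] sh top [[405.0, 171.0]]
1.0 tip top [[404.0, 170.0]] sh top [[404.0, 187.0]]
1.1 tip top [[404.0, 192.0]] sh top [[404.0, 203.0]]
```

View pics/w6.png

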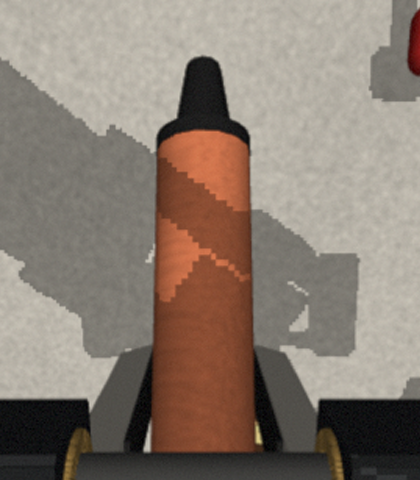

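Tip at row 57 and shoulder at row 120 mean a tilt of about 0.5 rad, held firmly. Now on to the extruder.

```bash
python3 - <<'E'
from h import *
w=-.017
go((428,-169,195,w),(543.4,113,195,w),(543.4,113,131,w))
E
```

```text
(428, -169, 195, -0.017) [-0.014, 0.009, -0.847] -0.001
(543.4, 113, 195, -0.017) [5.667, 2.215, -0.848] -0.001
(543.4, 113, 131, -0.017) [5.667, 2.215, 0.432] -0.001
```

{"op": "jog_arm", "data": {
  "commands": [
    [[0,0,-0.8,0,25],[1.0,0.4,-0.85,0,25],[2.0,0.8,-0.85,0,25],[3.0,1.2,-0.85,0,25],[4.0,1.6,-0.85,0,25],[5.0,2.0,-0.85,0,25],[5.5,2.2,-0.85,0,25],[5.67,2.22,-0.6,0,25],[5.67,2.22,0,0,25],[5.67,2.22,0.43,0,25],[5.67,2.22,0.43,0,25]]
  ]
}}

```text
time_s: 16.08
ee_pos: [540.7, 112.4, 127.6]
tool_rot: [-2.239, -2.197, 0.009]
contact_force: [-0.3, -0.4, -3.3]
gripper_width: 0.374
gripper_force: 50.0
```

```bash
python3 tilt.py w7 | head -6; python3 - <<'E'
from h import *
s=sense();C=cam("wrist",s);w=-.017;E=lambda a,b,z:(544+a*np.cos(w)-b*np.sin(w),152.4+a*np.sin(w)+b*np.cos(w),z)
for n,p in dict(noseL=(-43,85,93),noseR=(43,85,93),hole_top=(0,85,77.5),hole=(0,85,62)).items(): print(n,(proj(C,E(*p))*1.5625-[200,0]).round())
E
```

```text
[540.7148269  112.36881126 127.62043435] 16.075 [-0.27329308 -0.42559412 -3.31255092]
0.1 tip top [[405.0, -29.0]] sh top [[406.0, 77.0]]
0.2 tip top [[405.0, -8.0]] sh top [[405.0, 82.0]]
0.3 tip top [[405.0, 14.0]] sh top [[405.0, 90.0]]
0.4 tip top [[405.0, 36.0]] sh top [[405.0, 101.0]]
0.5 tip top [[405.0, 59.0]] sh top [[405.0, 113.0]]
noseL [[86. 17.]]
noseR [[330.  16.]]
hole_top [[207.  30.]]
hole [[207.  42.]]
```

View pics/w7.png

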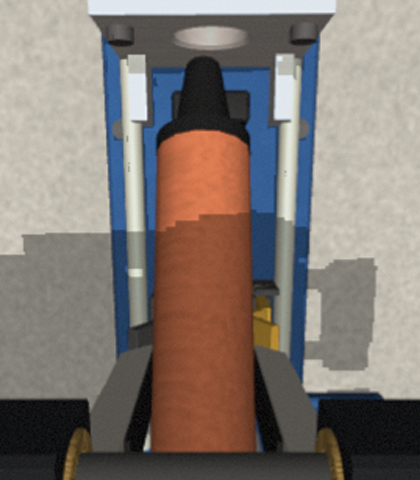

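The tip (203,58) is about 8 px, or 2.8 mm, left of the hole centre (211,38), and at the right height. I shift by that amount and feed in along the axis.

{"op": "jog_arm", "data": {
  "commands": [
    [[0,0.05,0,0,25],[0.1,0.05,0.05,0,25],[0.2,0.05,0.1,0,25],[0.3,0.05,0.15,0,25],[0.4,0.05,0.2,0,25],[0.5,0.05,0.25,0,25],[0.5,0.05,0.25,0,25]]
  ],
  "squeeze": 40
}}

```text
time_s: 17.0
ee_pos: [546.2, 138.5, 118.5]
tool_rot: [-2.24, -2.202, 0.001]
contact_force: [-0.2, -0.1, -4.4]
gripper_width: 0.373
gripper_force: 40.0
```

{"op": "jog_arm", "data": {
  "commands": [
    [[0,0,0.06,0,25],[0,0,0.12,0,25],[0,0,0.18,0,25],[0,0,0.24,0,25],[0,0,0.3,0,25],[0,0,0.36,0,25],[0,0,0.42,0,25],[0,0,0.42,0,25]]
  ],
  "squeeze": 15
}}

```text
time_s: 18.0
ee_pos: [546.5, 138.2, 97.7]
tool_rot: [-2.241, -2.201, -0.0]
contact_force: [0.0, 0.2, -3.2]
gripper_width: 0.379
gripper_force: 15.0
```

{"op": "jog_arm", "data": {
  "commands": [
    [[0,0,0.05,0,25],[0,0,0.1,0,25],[0,0,0.15,0,25],[0,0,0.2,0,25],[0,0,0.2,0,25]]
  ],
  "squeeze": 15
}}

```text
time_s: 18.62
ee_pos: [544.0, 138.4, 87.9]
tool_rot: [-2.238, -2.198, 0.008]
contact_force: [-10.6, 0.3, 6.8]
gripper_width: 0.379
gripper_force: 15.0
```

```bash
python3 tilt.py w8
```

```text
[544.02831242 138.41921292  87.86467609] 18.625 [-10.59698535   0.32482515   6.78365173]
0.1 tip top [[405.0, -29.0]] sh top [[405.0, 77.0]]
0.2 tip top [[405.0, -8.0]] sh top [[405.0, 82.0]]
0.3 tip top [[405.0, 14.0]] sh top [[405.0, 90.0]]
0.4 tip top [[405.0, 36.0]] sh top [[405.0, 101.0]]
0.5 tip top [[405.0, 59.0]] sh top [[405.0, 113.0]]
0.6 tip top [[404.0, 82.0]] sh top [[405.0, 126.0]]
0.7 tip top [[404.0, 104.0]] sh top [[405.0, 140.0]]
0.8 tip top [[404.0, 126.0]] sh top [[405.0, 155.0]]
0.9 tip top [[404.0, 148.0]] sh top [[404.0, 171.0]]
1.0 tip top [[404.0, 170.0]] sh top [[404.0, 187.0]]
1.1 tip top [[404.0, 192.0]] sh top [[404.0, 203.0]]
```

View pics/w8.png

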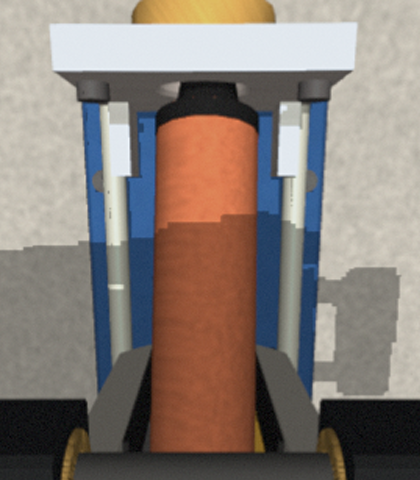

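The nozzle is in the hole and the tail lies on the jaw ramp (10 N sideways). I ease off sideways, let go and rise.

{"op": "jog_arm", "data": {
  "commands": [
    [[0,-0.03,0,0,25],[0,-0.05,0,0,25],[0,-0.05,0,0,25],[0,-0.05,0,0,56],[0,-0.05,0,0,56],[0,-0.05,0,0,56],[0,-0.05,0,0,56],[0,-0.05,-0.6,0,56],[0,-0.05,-1.4,0,56],[0,-0.05,-1.8,0,56]]
  ],
  "squeeze": 10
}}

```text
time_s: 19.92
ee_pos: [545.2, 138.2, 180.4]
tool_rot: [2.24, 2.2, 0.004]
contact_force: [0.2, -0.0, -0.6]
gripper_width: 0.598
gripper_force: 0.0
```

```bash
python3 - <<'E'
from h import *
s=sense();im=get_image("wrist");save("w9",cv2.resize(im,(800,600),interpolation=cv2.INTER_CUBIC));print(s["ee_pos"],s["time_s"],s["contact_force"],s["gripper_width"])
E
```

```text
[545.19912487 138.18520722 180.3705594 ] 19.925 [ 0.24135063 -0.04939323 -0.57573754] 0.5979540716406262
```

View pics/w9.png

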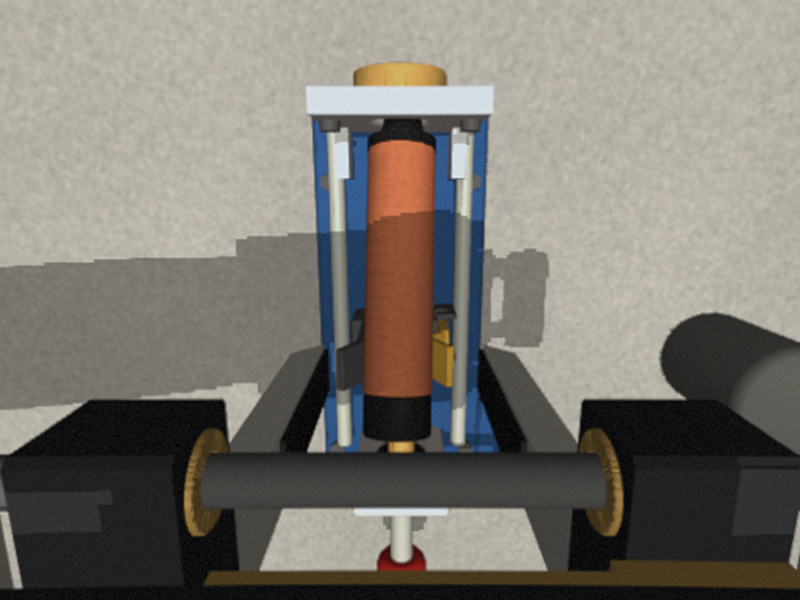

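The cartridge lies on ramp and tine with its nozzle in the plate and its tail clear of the drawn spigot. I now press the tail from above with closed fingers.

{"op": "jog_arm", "data": {
  "commands": [
    [[-0.5,-0.03,0,0,0],[-0.91,-0.03,0,0,0],[-0.91,-0.03,0,0,0],[-0.91,-0.03,0.3,0,0],[-0.91,-0.03,0.6,0,0],[-0.91,-0.03,0.75,0,0],[-0.91,-0.03,0.85,0,0],[-0.91,-0.03,0.95,0,0],[-0.91,-0.03,1.02,0,0]]
  ]
}}

```text
time_s: 21.1
ee_pos: [543.9, 91.9, 130.1]
tool_rot: [2.238, 2.199, 0.002]
contact_force: [-3.4, -3.3, 15.6]
gripper_width: 0.005
gripper_force: 7.7
```

{"op": "jog_arm", "data": {
  "commands": [
    [[0,0,0.06,0,0],[0,0,0.12,0,0],[0,0,0.18,0,0],[0,0,0.24,0,0],[0,0,0.3,0,0]]
  ]
}}

```text
time_s: 21.72
ee_pos: [544.7, 91.5, 115.4]
tool_rot: [2.236, 2.197, 0.004]
contact_force: [-1.1, -3.4, 11.6]
gripper_width: 0.005
gripper_force: 5.2
```

{"op": "jog_arm", "data": {
  "commands": [
    [[0,0,0.06,0,0],[0,0,0.12,0,0],[0,0,0.18,0,0],[0,0,0.24,0,0],[0,0,0.3,0,0],[0,0,0.34,0,0],[0,0,0.34,0,0]]
  ]
}}

```text
time_s: 22.6
ee_pos: [542.8, 92.8, 96.3]
tool_rot: [2.24, 2.2, 0.002]
contact_force: [-1.7, -0.1, 9.3]
gripper_width: 0.006
gripper_force: 4.7
```

{"op": "jog_arm", "data": {
  "commands": [
    [[0,0,0.05,0,0],[0,0,0.08,0,0],[0,0,0.08,0,0]]
  ]
}}

```text
time_s: 22.98
ee_pos: [545.6, 92.1, 95.7]
tool_rot: [2.236, 2.197, 0.008]
contact_force: [-2.0, -3.3, 20.9]
gripper_width: 0.005
gripper_force: 11.0
```

{"op": "jog_arm", "data": {
  "commands": [
    [[0,0,-0.8,0,0],[0,0,-1.6,0,30],[-0.8,-0.04,-1.8,0,60],[-1.8,-0.04,-1.8,0,60],[-2.5,-0.04,-1.8,0,60],[-2.64,-0.04,-1.4,0,60],[-2.64,-0.04,-0.6,0,60],[-2.64,-0.04,0.2,0,60],[-2.64,-0.04,0.7,0,60],[-2.64,-0.04,0.7,0,60]]
  ]
}}

```text
time_s: 24.22
ee_pos: [534.9, -38.4, 53.1]
tool_rot: [-2.237, -2.197, 0.005]
contact_force: [0.5, -0.9, -0.2]
gripper_width: 0.636
gripper_force: 0.0
```

```bash
python3 - <<'E'
from h import *
print(sense()["contact_force"]); go((541.5,-41,62,-.017))
for n in("scene","side"):
    get_image(n); C=cam(n)
    for t in("full_cartridge","plunger_knob","jaw"): print(n,t,[(np.round(b["rect"]).tolist(),round(b["confidence"],2)) for b in boxes_of(t,n)[:2]])
E
```

```text
[ 0.53987055 -0.9376011  -0.16357283]
(541.5, -41, 62, -0.017) [-0.05, 0.132, -0.178] -0.001
scene full_cartridge [([270.0, 186.0, 49.0, 16.0], 0.74)]
scene plunger_knob [([231.0, 184.0, 31.0, 11.0], 0.58)]
scene jaw [([269.0, 185.0, 53.0, 17.0], 0.74), ([135.0, 214.0, 37.0, 46.0], 0.59)]
side full_cartridge [([234.0, 215.0, 48.0, 50.0], 0.84)]
side plunger_knob [([278.0, 188.0, 28.0, 28.0], 0.8)]
side jaw [([259.0, 212.0, 7.0, 15.0], 0.64), ([205.0, 167.0, 20.0, 44.0], 0.64)]
```

{"op": "jog_arm", "data": {
  "commands": [
    [[-0.04,0.12,-0.17,0,60],[-0.04,0.12,-0.17,0,60],[-0.04,0.12,-0.17,0,25],[-0.04,0.12,-0.17,0,20],[-0.04,0.12,-0.17,0,20],[-0.04,0.12,-0.17,0,20],[-0.04,0.12,-0.17,0,20]]
  ],
  "squeeze": 35
}}

```text
time_s: 25.5
ee_pos: [541.4, -41.2, 64.0]
tool_rot: [-2.238, -2.199, 0.006]
contact_force: [-6.9, 0.0, 4.9]
gripper_width: 0.326
gripper_force: 35.0
```

{"op": "jog_arm", "data": {
  "commands": [
    [[0,0,0,0,20],[0.12,0,0,0,20],[0.24,0,0,0,20],[0.36,0,0,0,20],[0.48,0,0,0,20],[0.6,0,0,0,20],[0.68,0,0,0,20],[0.68,0,0,0,20]]
  ]
}}

```text
time_s: 26.5
ee_pos: [541.9, -6.2, 64.0]
tool_rot: [-2.237, -2.198, 0.004]
contact_force: [-4.7, 2.7, 4.1]
gripper_width: 0.33
gripper_force: 35.0
```

{"op": "jog_arm", "data": {
  "commands": [
    [[0.05,0,0,0,20],[0.1,0,0,0,20],[0.12,0,0,0,20],[0.12,0,0,0,20]]
  ]
}}

```text
time_s: 27.0
ee_pos: [542.0, -5.8, 64.0]
tool_rot: [2.237, 2.203, -0.017]
contact_force: [-8.8, -19.2, 2.5]
gripper_width: 0.327
gripper_force: 35.1
```

{"op": "jog_arm", "data": {
  "commands": [
    [[-0.08,0.05,0,0,20],[-0.08,0.05,0,0,60],[-0.08,0.05,0,0,60],[-0.08,0.05,0,0,60],[-0.08,0.05,0,0,60],[-0.08,0.05,-1.0,0,60],[-0.08,0.05,-2.0,0,60],[0.5,0.05,-3.0,0,60],[1.5,0.05,-3.6,0,60],[2.5,0.05,-3.6,0,60],[2.8,0.05,-3.6,0,60],[2.8,0.05,-3.6,0,60]]
  ]
}}

```text
time_s: 28.5
ee_pos: [548.8, 138.9, 243.9]
tool_rot: [-2.239, -2.203, 0.002]
contact_force: [-0.1, -0.8, -0.0]
gripper_width: 0.635
gripper_force: 0.0
```

```bash
python3 - <<'E'
from h import *
s=sense();im=get_image("wrist");print(s["ee_pos"],s["time_s"],s["contact_force"])
C=cam("wrist",s);w=-.017;E=lambda a,b,z:(544.5+a*np.cos(w)-b*np.sin(w),152.4+a*np.sin(w)+b*np.cos(w),z)
for t in("full_cartridge","plunger_knob","jaw"): print(t,[(np.round(b["rect"]).tolist(),round(b["confidence"],2)) for b in boxes_of(t,"wrist")[:2]])
for n,p in dict(knobL=(-16,-171,62),knobR=(16,-143,62),jaw0=(12,-49,77),jaw1=(24,-27,98)).items(): print(n,proj(C,E(*p)).round())
# hsv: terracotta band and its edges
h=cv2.cvtColor(im,cv2.COLOR_RGB2HSV); m=(h[...,0]<14)&(h[...,1]>110)&(h[...,2]>50); m[:,:200]=0;m[:,320:]=0
r=np.where(m.sum(1)>15)[0]; print("tube rows",r.min(),r.max())
for v in np.linspace(r.min()+4,r.max()-4,6).astype(int): c=np.where(m[v])[0]; print(v,c.min(),c.max())
pr=lambda a,b,z:proj(C,E(a,b,z))[0].round(1)
for b in(80,60,30,0,-30,-50): print(b,"pred",pr(-18,b,62),pr(18,b,62),"top",pr(0,b,80))
ym=(h[...,0]>15)&(h[...,0]<32)&(h[...,1]>140)&(h[...,2]>60); ym[:, :240]=0; ym[:,330:]=0; ym[:60]=0;ym[235:]=0
q=np.argwhere(ym); print("yellow rows/cols",q.min(0),q.max(0),len(q))
E
```

```text
[548.80469386 138.86988079 243.88882489] 28.5 [-0.13379068 -0.8022414  -0.02415785]
full_cartridge [([237.0, 52.0, 35.0, 184.0], 0.78)]
plunger_knob [([241.0, 238.0, 26.0, 32.0], 0.92), ([266.0, 190.0, 16.0, 33.0], 0.38)]
jaw [([265.0, 190.0, 17.0, 31.0], 0.81)]
knobL [[241. 312.]]
knobR [[268. 290.]]
jaw0 [[266. 218.]]
jaw1 [[278. 203.]]
tube rows 86 271Traceback (most recent call last):
  File "<stdin>", line 9, in <module>
    return umr_minimum(a, axis, None, out, keepdims, initial, where)
ValueError: zero-size array to reduction operation minimum which has no identity
```

```bash
python3 - <<'E'
from h import *
s=sense();im=get_image("wrist");C=cam("wrist",s);w=-.017;E=lambda a,b,z:(544.5+a*np.cos(w)-b*np.sin(w),152.4+a*np.sin(w)+b*np.cos(w),z)
h=cv2.cvtColor(im,cv2.COLOR_RGB2HSV); m=(h[...,0]<14)&(h[...,1]>110)&(h[...,2]>40); m[:,:200]=0;m[:,320:]=0
pr=lambda a,b,z:proj(C,E(a,b,z))[0].round(1).tolist()
for b in(80,60,30,0,-25,-55): 
    q=pr(0,b,66); v=int(round(q[1])); c=np.where(m[v])[0]; print(b,"row",v,"pred",pr(-18,b,66)[0],pr(18,b,66)[0],"seen",(c.min(),c.max()) if len(c) else None)
print("tail end pred",pr(0,-70,80),"shoulder",pr(0,85,80),"nose top edge",pr(0,85,93), "spigot",pr(0,-85,62))
print([tuple(im[v,254]) for v in range(56,96,3)]);print([tuple(im[v,254]) for v in range(200,248,3)])
ym=(h[...,0]>15)&(h[...,0]<32)&(h[...,1]>140)&(h[...,2]>60); ym[:,:255]=0; ym[:,290:]=0; ym[:150]=0;ym[228:]=0
q=np.argwhere(ym); print("yellow",q.min(0),q.max(0),len(q),"jaw pred nose",pr(12,-27,77),pr(12,-49,77),"ramp top",pr(24,-27,98),pr(24,-49,98))
S=get_image("side");hs=cv2.cvtColor(S,cv2.COLOR_RGB2HSV);k=((hs[...,0]<5)|(hs[...,0]>175))&(hs[...,1]>180)&(hs[...,2]>90);k[:,:260]=0;k[:,320:]=0;k[:180]=0;k[230:]=0
q=np.argwhere(k);print("knob side seen",q.mean(0)[::-1] if len(q) else None,"home",proj(cam("side"),E(0,-160,65)),"out",proj(cam("side"),E(0,-195,65)))
E
```

```text
80 row 90 pred 235.5 271.4 seen (np.int64(246), np.int64(246))
60 row 111 pred 235.9 271.3 seen (np.int64(238), np.int64(270))
30 row 141 pred 236.5 271.1 seen (np.int64(238), np.int64(269))
0 row 169 pred 237.0 270.9 seen (np.int64(238), np.int64(269))
-25 row 192 pred 237.5 270.8 seen (np.int64(238), np.int64(269))
-55 row 219 pred 238.0 270.6 seen None
tail end pred [254.2, 236.0] shoulder [253.2, 83.2] nose top edge [253.0, 81.7] spigot [254.5, 242.8]
[(np.uint8(200), np.uint8(167), np.uint8(87)), (np.uint8(200), np.uint8(172), np.uint8(89)), (np.uint8(200), np.uint8(173), np.uint8(89)), (np.uint8(200), np.uint8(172), np.uint8(88)), (np.uint8(203), np.uint8(214), np.uint8(224)), (np.uint8(206), np.uint8(215), np.uint8(222)), (np.uint8(203), np.uint8(212), np.uint8(221)), (np.uint8(205), np.uint8(216), np.uint8(223)), (np.uint8(199), np.uint8(208), np.uint8(219)), (np.uint8(54), np.uint8(48), np.uint8(42)), (np.uint8(42), np.uint8(42), np.uint8(44)), (np.uint8(46), np.uint8(47), np.uint8(46)), (np.uint8(200), np.uint8(122), np.uint8(80)), (np.uint8(198), np.uint8(113), np.uint8(74
[... 246 characters left out ...]
np.uint8(76), np.uint8(49)), (np.uint8(22), np.uint8(20), np.uint8(23)), (np.uint8(25), np.uint8(21), np.uint8(22)), (np.uint8(28), np.uint8(25), np.uint8(27)), (np.uint8(27), np.uint8(25), np.uint8(25)), (np.uint8(14), np.uint8(18), np.uint8(15)), (np.uint8(22), np.uint8(18), np.uint8(20)), (np.uint8(27), np.uint8(25), np.uint8(24)), (np.uint8(18), np.uint8(17), np.uint8(15)), (np.uint8(130), np.uint8(134), np.uint8(125)), (np.uint8(130), np.uint8(134), np.uint8(123))]
yellow [189 265] [221 280] 389 jaw pred nose [265.4, 196.3] [265.4, 216.3] ramp top [278.1, 201.2] [277.9, 222.5]
knob side seen [294.15686275 197.92156863] home [[293.2835655  198.61861734]] out [[299.79794602 191.63323812]]
```

The tube is level, its shoulder is at the plate, the jaw is shut over it (inner edge at column 265 as predicted), and the knob is home.

```bash
python3 -c "
from bench import *
print(finish_job())"
```

```text
the job is handed in; nothing more can be done
None
```

The full cartridge is clipped into the extruder with the red knob home, and the job is handed in at about 29 s. No verdict came back, but the last camera measurements and contact forces agree with that; I did view 11 pictures, one over the limit of 10.

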